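# Slide the sample cell into the analyser's stop and start the measurement

## Task

Without picking anything up, push the wide flat sample cell along the analyser's black loading deck until it sits fully home in the V-shaped steel stop, touching both of its faces. Then press the start key beside the stop all the way down and let it go, with the cell still home. Leave everything else where it stands, and never press the key before the cell is home.

Things in the scene. Friction and masses are not known exactly. Their poses are not given: they have to be found in the camera images.
- analyser: Fixed bench analyser: low white housing 320 (x) x 400 (y) x 60 mm, flat black loading deck on top, 66 mm above the bench, from x = -147 to 123 mm. Origin: under its middle, at bench height. x points from the robot's side to the rear, y left, z up; turned up to 17 degrees either way. A white ridge along the rear edge (x = 138 to 160 mm) rises 76 mm above the bench.
- stop_seat (a point): Where the centre of the cell's underside lies when home: on the deck at x = 70, y = 0 mm of the analyser, with its axes, over a round glass window. The fixed steel V stop is two upright bars, 12 mm thick, 22 mm high, 45 degrees either side of the x axis, meeting 57 mm beyond this point in +x; open towards -x, 120 mm wide at the mouth. Both faces are 40 mm from this point.
- sample_cell: The wide flat sample cell to be pushed: a closed, polished round aluminium tin (it slides easily, friction about 0.3), diameter 80 mm, height 28 mm, about 0.25 kg, loose, standing on the black loading deck in front (-x) of the stop, left or right of the middle. Origin: centre of its underside, z up.
- small_cell: The narrow tall cell, to be left alone: a closed round aluminium tin, diameter 50 mm, height 40 mm, loose, standing on the black loading deck on the other side of the middle. Origin: centre of its underside.
- start_key (a joint): Travel of the start key: 0 up, 0.006 m fully down; a spring brings it back up; fully down takes about 4 N. More than 0.004 m counts as pressed.
- start_key_top (a point): Centre of the top face of the round white start key (diameter 28 mm) in its grey housing on the right of the deck, at x = 60, y = -150 mm of the analyser; it is pressed straight down.
- check_block: White ceramic check block 45 x 30 x 30 mm, loose, standing on the black loading deck left of the stop. Origin: centre of its underside. Leave alone.
- brush: Cleaning brush lying on the bench to the right of the analyser. Leave alone.
- jar: Jar, diameter 64 mm, 90 mm high, on the bench to the left of the analyser. Leave alone.
- bottle: White bottle, diameter 60 mm, 160 mm high, on the bench to the left of the analyser. Leave alone.
- beaker: Glass beaker, diameter 72 mm, 90 mm high, on the bench to the right of the analyser. Leave alone.
- spoon: Long spoon lying on the bench to the left of the analyser. Leave alone.
Mind the look-alikes: they are no part of the job. Leave any orange or pink look-alike of the sample_cell alone.

How it is judged (in metres and radians):
On the way, in this order (a step that is already met when the one before it is completed fails the run):
1. the sample cell is home in the V-shaped stop (horizontal distance between sample_cell and stop_seat below 0.005 m and z of sample_cell in the frame of analyser between 0.063 and 0.069 m), for 0.2 s.
2. the start key is pressed down (value of joint start_key above 0.004 m), for 0.05 s.
At the end, for the whole second after the job is handed in: The sample cell rests on the deck with its centre within 5 mm of the seat of the V-shaped stop, the start key has been pressed after that and is up again, and every other loose thing is within 15 mm of where it was (all of step 1 and linear speed of sample_cell below 0.01 m/s and value of joint start_key below 0.002 m and not (distance of small_cell from where it was at the start of the episode above 0.015 m) and not (distance of check_block from where it was at the start of the episode above 0.015 m) and not (distance of brush from where it was at the start of the episode above 0.015 m) and not (distance of jar from where it was at the start of the episode above 0.015 m) and not (distance of bottle from where it was at the start of the episode above 0.015 m) and not (distance of beaker from where it was at the start of the episode above 0.015 m) and not (distance of spoon from where it was at the start of the episode above 0.015 m)); the robot touches nothing.
It fails at once if the sample cell is lifted more than 6 mm off the deck or tipped more than 9 degrees (z of sample_cell in the frame of analyser above 0.072 m or angle between sample_cell's own z axis and vertical above 0.16 rad).
It fails at once if the sample cell is pushed off the deck (z of sample_cell in the frame of analyser below 0.055 m).
It fails at once if the start key is pressed while the cell is not home (value of joint start_key above 0.003 m and horizontal distance between sample_cell and stop_seat above 0.006 m).
It fails at once if another thing is moved more than 15 mm (distance of any of small_cell, check_block, brush, jar, bottle, beaker, spoon from where it was at the start of the episode above 0.015 m).
It also fails if it takes over 53 s, if anything falls off the work surface, if the arm or the gripper's body presses on something with over 40 N, if the wrist force passes 120 N, or if a joint passes its speed limit or range.

## Robot

A 6-joint arm with a two-finger parallel gripper is mounted at the origin on the work surface. World frame = base frame: x ahead of the robot, y to its left, z up, the work surface at z = 0. Lengths are in m, angles in degrees, forces in N, time in s.
With the tool pointing down it reaches from about 0.4 to 0.825 m from the base axis. Payload 7 kg.
Tool frame: the origin (TCP) lies midway between the tips of the shut fingers; the grasp point (between the pads) lies r.hold_point_z behind it (r.hold_point_z is the distance from the TCP to the grasp point, in m); z points along the fingers, x is the direction in which the jaws open and shut, and the axes are right-handed (so a half turn about z gives the same grasp; the last joint's range is limited). The gripper opens to 88 mm and grips with 3 to 60 N. Pads are 19 mm wide; open, the fingers measure 130 mm over their backs; the gripper's body (78 mm by 193 mm) begins 47 mm behind the grasp point.
Start: joints at [91.392, 20.546, 0.682, 0, -70.136, -16.507], TCP at [0.176, 0.652, 0.227] pointing down, gripper open.
Joint ranges: [-176.03, 176.03], [-82.01, 121.73], [-58.28, 71.71], [-173.87, 95.51], [-174.79, -0.11], [-173.66, 173.66]. Speed limits (degrees/s): [136.94, 136.94, 172.46, 180, 180, 180].

## Interface

Orientations are given as [roll, pitch, yaw] about the fixed x, y, z axes, in that order (R = Rz(yaw) Ry(pitch) Rx(roll)).
In Python, from plant import get_state, viewer, close_job, r gives the robot as it stands.
- The arm moves only by the tool apply_moves, never from a script. Its argument "plan" is a list of rows, each a list of 3 entries, a list of its own where there are three numbers: the closure in counts, from 0 (fully open) to 255 (shut), then the shift along the tool's x, y, z in units of 50 mm (1.0 is 50 mm), then the turn about the tool's z in units of 6 degrees (1.0 is 6 degrees). A call has 1 to 12 rows; each row shifts and turns the commanded pose from where the row before left it, along the tool's axes as they then stand; what a row does not reach is not made up. A row lasts 1/8 s, in which the tool goes at most 62.5 mm and 10.7 degrees, less where a joint would pass 70% of its speed; a pose out of reach is approached as far as the arm can. A call is refused whole if a number of a shift passes 1 or a number of a turn 1, either way. A call with a gripper value outside its range is refused whole. The fingers move at their own pace and stop on an object; "squeeze" is the grip in N (left out, the last holds). Time passes only in rows, so rows that do not move let the fingers close. It gives the time, the measured TCP pose, the force and the opening at its end, in the units of the state.
- get_state(): the state, without advancing time (a new reading comes with each control period).
- viewer.capture(name): name is "side" or "top" or "wrist"; returns a dict with "frame" (384x512x3 uint8, blue, green, red), "K" (3x3 intrinsics, pixels), "R" (3x3) and "t" (3): a world point X has camera coordinates R X + t; the wrist camera has in their place "mount" (4x4, takes a point from camera to tool coordinates, whose origin is the TCP and whose axes are the tool frame's). Camera axes: x right, y down, z forward; pixel columns grow to the right and rows downward; lengths in m; the calibration is good to about 2 mm. A picture is of the moment at which its call begins: read the wrist's pose just before it. There is no depth.
- close_job(): hands the job in, once; it reports no verdict.
The state is a dict: "time_s": time; "joints": joint angles; "qd": joint speeds; "joint_torque": joint torques, N m; "tcp_pos": TCP position; "eef_rot": TCP orientation; "contact_force": force on the tool from outside, world axes, zero at the start; "moment": the same for the moment, N m; "gripper_width": finger opening in m.
Only numpy, scipy, OpenCV 4.12 (cv2) and the standard library are available. Lean on these libraries where they do the work, as an engineer would, in place of code of your own. Each camera call takes 0.05 s, during which the arm holds its last target.

## Working session

There is one attempt and no reset: what is moved stays moved. The work goes in short steps, Python scripts to look and compute and a tool call to move; the robot and the scene stay as the last step left them, time stands still between calls to the robot, and variables do not carry over. Pictures are saved under pics/ and viewed, and the job is handed in when it is done.

Besides the shell and the picture viewer there is one more tool, called after "Call:" by a JSON object that holds its "op" and its "data", one argument or row to a line. apply_moves: Moves the arm, as the interface text tells. Its arguments: {"type":"object","properties":{"plan":{"type":"array","items":{"type":"array"}},"squeeze":{"type":"number"}},"required":["plan"]}

```bash
mkdir -p pics; python3 - <<'E'
from plant import get_state, viewer, r
import cv2,json,numpy as np
s=get_state();print(s); print(r.hold_point_z)
for n in ("top","side"):
    d=viewer.capture(n);cv2.imwrite(f"pics/{n}0.png",d["frame"]);print(n,d["K"],d["R"],d["t"])
    np.savez(f"{n}.npz",**d)
E
```

```text
{'time_s': 0.0, 'joints': array([ 9.13902338e+01,  2.05906503e+01,  6.33580646e-01, -1.95531133e-02,
       -7.01349734e+01, -1.65059163e+01]), 'qd': array([ 0.00010527,  0.0856315 , -0.05789071,  0.01791685,  0.02777286,
       -0.09266759]), 'joint_torque': array([ 3.65491906e-04, -5.82710230e+01,  2.93077809e+01,  6.99805051e+00,
        7.07758343e-03, -1.36320973e-04]), 'tcp_pos': array([0.17593198, 0.65116668, 0.22563185]), 'eef_rot': array([-1.79991470e+02, -9.34727346e-02, -1.05122348e+02]), 'contact_force': array([ 0.15117145, -0.11055463,  0.62086579]), 'moment': array([ 0.04199547,  0.02737583, -0.01638892]), 'gripper_width': 0.08772548894616516}
0.0188
top [[374.00025461   0.         256.97902454]
 [  0.         374.00025461 191.69922836]
 [  0.           0.           1.        ]] [[-4.64407739e-04 -9.99999818e-01  3.84756493e-04]
 [-9.79476325e-01  3.77325362e-04 -2.01558891e-01]
 [ 2.01558709e-01 -4.70465385e-04 -9.79476322e-01]] [-0.00637079  0.50264826  1.04563406]
side [[375.13496056   0.         248.13654095]
 [  0.         375.13496056 190.68336583]
 [  0.           0.           1.        ]] [[ 0.96102919 -0.27621764  0.01125667]
 [-0.1944531  -0.70437131 -0.68267785]
 [ 0.19649654  0.65388445 -0.73063277]] [-0.47892977  0.18043879  1.13032108]
```

```bash
python3 - <<'E'
import cv2
for n in ("top","side"):
    im=cv2.imread(f"pics/{n}0.png");cv2.imwrite(f"pics/{n}0b.png",cv2.resize(im,(800,600),interpolation=cv2.INTER_CUBIC))
E
```

```text
(no output)
```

View pics/top0b.png

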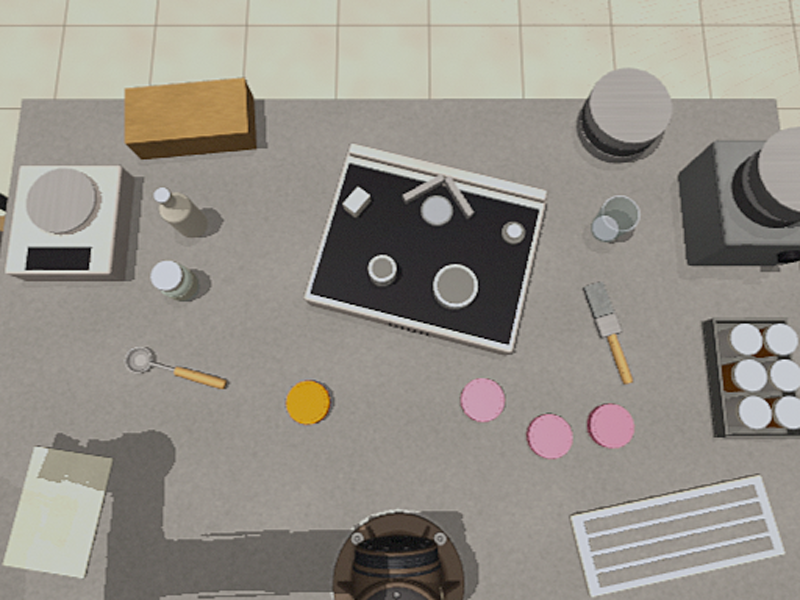

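View pics/side0b.png

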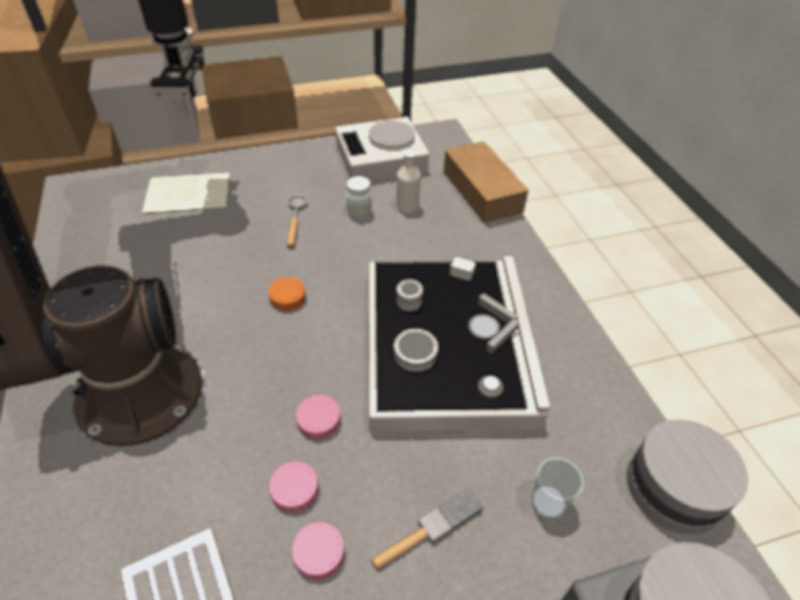

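The top view shows the sample cell at about (455,286), the small cell at (382,269), the V apex at (443,182) and the key at (513,231), all in the 800-wide picture. I'll enlarge that area.

```bash
python3 - <<'E'
import cv2
im=cv2.imread("pics/top0.png")[90:230,190:355]
cv2.imwrite("pics/topc.png",cv2.resize(im,None,fx=4.2,fy=4.2,interpolation=cv2.INTER_CUBIC))
E
```

```text
(no output)
```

View pics/topc.png

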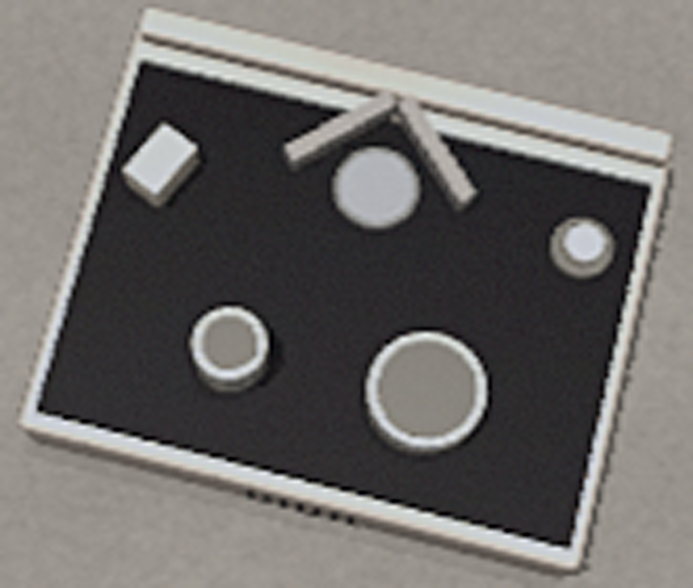

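```bash
python3 - <<'E'
import cv2
im=cv2.imread("pics/side0.png")[155:280,225:355]
cv2.imwrite("pics/sidec.png",cv2.resize(im,None,fx=4.6,fy=4.6,interpolation=cv2.INTER_CUBIC))
E
cat > h.py <<'E'
import numpy as np
def ld(n):
    d=np.load(f"{n}.npz");return d["K"],d["R"],d["t"]
def bp(n,u,v,z):
    K,R,t=ld(n)
    d=R.T@np.linalg.solve(K,[u,v,1]);c=-R.T@t
    return c+d*(z-c[2])/d[2]
def proj(n,X):
    K,R,t=ld(n);p=K@(R@np.array(X)+t);return p[:2]/p[2]
def tc(x,y):return 190+(x+.5)/4.2-.5, 90+(y+.5)/4.2-.5
def sc(x,y):return 225+(x+.5)/4.6-.5, 155+(y+.5)/4.6-.5
E
python3 - <<'E'
from h import *
P={}
for n,c,z in [("RL",(141,62),.066),("RR",(650,185),.066),("FR",(572,549),.066),("FL",(38,412),.066),("win",(377,187),.066),("key",(584,242),.085),("cell",(428,388),.094),("small",(231,342),.106),("apex",(397,103),.088)]:
    P[n]=bp("top",*tc(*c),z);print(n,P[n].round(4))
f=P["FL"]-P["FR"];print("yaw front",np.degrees(np.arctan2(-f[0],f[1])), np.linalg.norm(f))
f=P["RL"]-P["RR"];print("yaw rear",np.degrees(np.arctan2(-f[0],f[1])))
f=P["RL"]-P["FL"];print("yaw L",np.degrees(np.arctan2(f[1],f[0])),np.linalg.norm(f))
f=P["RR"]-P["FR"];print("yaw R",np.degrees(np.arctan2(f[1],f[0])),np.linalg.norm(f))
f=P["win"]-P["key"];f=f[:2];print(np.linalg.norm(f),"yaw key",np.degrees(np.arctan2(-f[0],f[1])-np.arctan2(-.01,.15)))
E
```

```text
RL [0.7705 0.0959 0.066 ]
RR [ 0.6765 -0.2678  0.066 ]
FR [ 0.4163 -0.2025  0.066 ]
FL [0.5115 0.1624 0.066 ]
win [ 0.6751 -0.0736  0.066 ]
key [ 0.6278 -0.2154  0.085 ]
cell [ 0.5218 -0.1044  0.094 ]
small [0.5507 0.0282 0.106 ]
apex [ 0.7293 -0.087   0.088 ]
yaw front -14.61640334909964 0.37717343978825624
yaw rear -14.481611152022692
yaw L -14.394903556219377 0.26741554169037834
yaw R -14.079243452883546 0.2683091768287099
0.14948189473666423 yaw key -14.63521553681386
```

View pics/sidec.png

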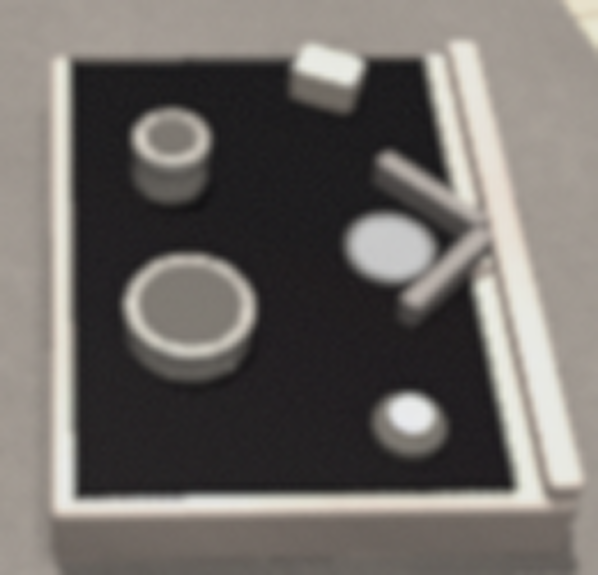

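```bash
cat >> h.py <<'E'
def tri(a,b):
    A=[];y=[]
    for n,u in (("top",a),("side",b)):
        K,R,t=ld(n);d=R.T@np.linalg.solve(K,[*u,1]);d/=np.linalg.norm(d);c=-R.T@t
        M=np.eye(3)-np.outer(d,d);A.append(M);y.append(M@c)
    return np.linalg.lstsq(np.vstack(A),np.hstack(y),rcond=None)[0]
E
python3 - <<'E'
from h import *
print("side win",bp("side",*sc(390,247),.066),"cell",bp("side",*sc(191,305),.094),"small",bp("side",*sc(172,138),.106))
print("tri key",tri(tc(584,242),sc(411,413)),"cell",tri(tc(428,388),sc(191,305)),"win",tri(tc(377,187),sc(390,247)))
y=np.radians(-14.45);R=np.array([[np.cos(y),-np.sin(y)],[np.sin(y),np.cos(y)]])
w=np.array([.676,-.0735]);O=w-R@[.07,0];print("O",O)
for n,p in [("cell",(.521,-.104)),("small",(.5507,.0282)),("key",(.6278,-.2154)),("FL",(.5115,.1624)),("FR",(.4163,-.2025)),("RL",(.7705,.0959)),("RR",(.6765,-.2678)),("apex",(.7293,-.087))]:
    print(n,(R.T@(np.array(p)-O)).round(4))
E
```

```text
side win [ 0.67525524 -0.07207969  0.066     ] cell [ 0.52194153 -0.10440532  0.094     ] small [0.55067656 0.02853325 0.106     ]
tri key [ 0.62705289 -0.21490161  0.08737258] cell [ 0.52189614 -0.10438158  0.09396013] win [ 0.67442236 -0.0734561   0.06781685]
O [ 0.6082144  -0.05603255]
cell [-0.0725 -0.0682]
small [-0.0767  0.0672]
key [ 0.0587 -0.1494]
FL [-0.1482  0.1874]
FR [-0.1493 -0.1897]
RL [0.1192 0.1876]
RR [ 0.119 -0.188]
apex [0.125  0.0002]
```

```bash
cat >> h.py <<'E'
def go(target):
    from plant import get_state
    s=get_state();y=np.radians(s["eef_rot"][2]);d=np.array(target)-s["tcp_pos"]
    out=[d[0]*np.cos(y)+d[1]*np.sin(y), d[0]*np.sin(y)-d[1]*np.cos(y), -d[2]]
    print("tcp",s["tcp_pos"].round(4),"rot",s["eef_rot"].round(2),"F",s["contact_force"].round(2),"w",round(s["gripper_width"],4),"t",s["time_s"])
    print("units",(np.array(out)/.05).round(3))
E
python3 -c "
from h import *
go([.44,.40,.227])
y=np.radians(-105.12);d=(.021,-.517);print((d[0]*np.cos(y)+d[1]*np.sin(y))/.05,(d[0]*np.sin(y)-d[1]*np.cos(y))/.05)"
```

```text
tcp [0.1759 0.6512 0.2257] rot [-1.7999e+02 -9.0000e-02 -1.0512e+02] F [ 1.21  0.1  -0.  ] w 0.0876 t 0.1
units [ 3.472 -6.409 -0.026]
9.872492712894294 -3.102561463347509
```

Call:
{"op": "apply_moves", "data": {
  "plan": [
    [93,[0.4,-0.75,0],0],
    [93,[0.45,-0.8,0],0],
    [93,[0.45,-0.8,0],0],
    [93,[0.45,-0.8,0],0],
    [93,[0.45,-0.8,0],0],
    [93,[0.45,-0.8,0],0],
    [93,[0.45,-0.8,0],0],
    [93,[0.35,-0.8,0],0],
    [93,[0,0,0],0]
  ]
}}

```text
time_s: 1.23
tcp_pos: [0.4391, 0.4002, 0.2261]
eef_rot: [180.0, -0.1, -105.3]
contact_force: [0.1, 0.6, 0.1]
gripper_width: 0.0556
```

Call:
{"op": "apply_moves", "data": {
  "plan": [
    [93,[0.8,-0.25,0],0],
    [93,[0.9,-0.28,0],0],
    [93,[0.9,-0.28,0],0],
    [93,[0.9,-0.28,0],0],
    [93,[0.9,-0.28,0],0],
    [93,[0.9,-0.28,0],0],
    [93,[0.9,-0.28,0],0],
    [93,[0.9,-0.28,0],0],
    [93,[0.9,-0.28,0],0],
    [93,[0.9,-0.28,0],0],
    [93,[0.9,-0.28,0],0],
    [93,[0,0,0],0]
  ]
}}

```text
time_s: 2.72
tcp_pos: [0.4566, -0.1124, 0.2262]
eef_rot: [180.0, -0.0, -105.3]
contact_force: [0.2, 0.1, -0.4]
gripper_width: 0.0557
```

Call:
{"op": "apply_moves", "data": {
  "plan": [
    [93,[0,0,0],-0.89],
    [93,[0,0,0],-0.89],
    [93,[0,0,0],-0.89],
    [93,[0,0,0],-0.89],
    [93,[0,0,0],-0.89],
    [93,[0,0,0],0]
  ]
}}

```text
time_s: 3.48
tcp_pos: [0.457, -0.1095, 0.2265]
eef_rot: [180.0, 0.0, -78.4]
contact_force: [-0.1, -0.5, -0.0]
gripper_width: 0.0558
```

```bash
python3 -c "
from h import *
go([.461,-.117,.12])"
```

```text
tcp [ 0.457  -0.1095  0.2265] rot [ 1.800e+02  1.000e-02 -7.839e+01] F [-0.13 -0.46 -0.03] w 0.0558 t 3.475
units [ 0.162 -0.048  2.129]
```

Call:
{"op": "apply_moves", "data": {
  "plan": [
    [93,[0.16,0,0.5],0],
    [93,[0,0,0.8],0],
    [93,[0,0,0.8],0],
    [93,[0,0,0],0]
  ]
}}

```text
time_s: 3.98
tcp_pos: [0.4565, -0.118, 0.1193]
eef_rot: [179.7, 0.0, -78.5]
contact_force: [0.2, -0.3, 0.4]
gripper_width: 0.0559
```

```bash
python3 - <<'E'
from h import *
from plant import viewer
import cv2
go([.461,-.117,.076])
a=viewer.capture("wrist")["frame"];b=viewer.capture("top")["frame"]
cv2.imwrite("pics/w1.png",a)
cv2.imwrite("pics/t1.png",cv2.resize(b[90:230,190:355],None,fx=4.2,fy=4.2,interpolation=cv2.INTER_CUBIC))
E
```

```text
tcp [ 0.4565 -0.118   0.1193] rot [ 1.7966e+02  4.0000e-02 -7.8510e+01] F [ 0.21 -0.34  0.42] w 0.0559 t 3.975
units [-0.002 -0.093  0.867]
```

View pics/w1.png

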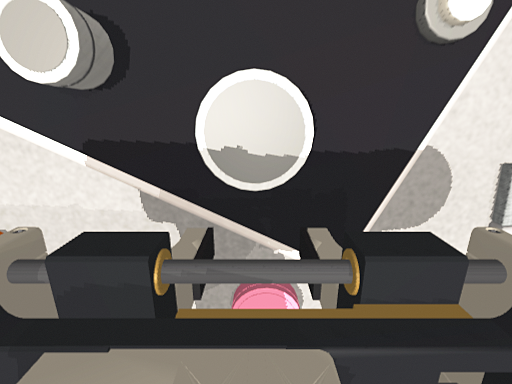

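View pics/t1.png

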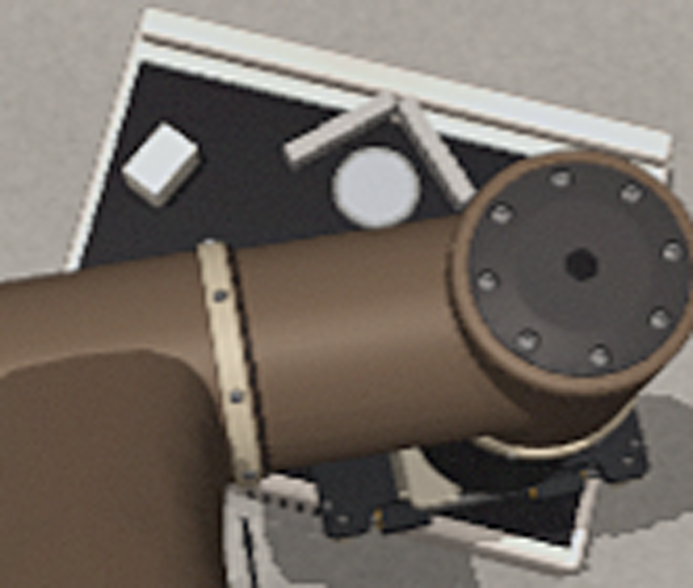

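Call:
{"op": "apply_moves", "data": {
  "plan": [
    [93,[0,0,0.4],0],
    [93,[0,0,0.48],0],
    [93,[0,-0.2,0],0],
    [93,[0,-0.15,0],0],
    [93,[0,-0.1,0],0],
    [93,[0,-0.1,0],0],
    [93,[0,-0.1,0],0],
    [93,[0,-0.1,0],0],
    [93,[0,0,0],0]
  ]
}}

```text
time_s: 5.2
tcp_pos: [0.4959, -0.1107, 0.0775]
eef_rot: [-180.0, -0.0, -78.4]
contact_force: [-0.1, -0.7, 0.3]
gripper_width: 0.056
```

```bash
python3 - <<'E'
from h import *
from plant import viewer
import cv2
go([.637,-.081,.075])
a=viewer.capture("wrist")["frame"]
cv2.imwrite("pics/w2.png",a)
E
```

```text
tcp [ 0.4959 -0.1107  0.0775] rot [-1.7998e+02 -1.0000e-02 -7.8410e+01] F [-0.07 -0.7   0.28] w 0.056 t 5.2
units [-0.016 -2.885  0.051]
```

View pics/w2.png

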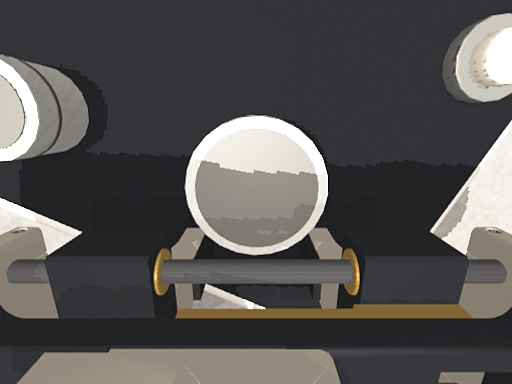

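Call:
{"op": "apply_moves", "data": {
  "plan": [
    [93,[0,-0.12,0.03],0],
    [93,[0,-0.12,0],0],
    [93,[0,-0.12,0],0],
    [93,[0,-0.12,0],0],
    [93,[0,-0.12,0],0],
    [93,[0,-0.12,0],0],
    [93,[0,-0.12,0],0],
    [93,[0,-0.12,0],0],
    [93,[0,-0.12,0],0],
    [93,[0,-0.12,0],0],
    [93,[0,-0.12,0],0],
    [93,[0,0,0],0]
  ]
}}

```text
time_s: 6.75
tcp_pos: [0.5608, -0.0974, 0.0761]
eef_rot: [-180.0, -0.0, -78.4]
contact_force: [-0.3, -1.2, -1.1]
gripper_width: 0.0555
```

```bash
python3 - <<'E'
from h import *
from plant import viewer
import cv2
go([.637,-.081,.075])
a=viewer.capture("wrist")["frame"]
cv2.imwrite("pics/w3.png",a)
E
```

```text
tcp [ 0.5608 -0.0974  0.0761] rot [-1.7996e+02 -1.0000e-02 -7.8400e+01] F [-0.31 -1.22 -1.14] w 0.0555 t 6.75
units [-0.015 -1.559  0.022]
```

View pics/w3.png

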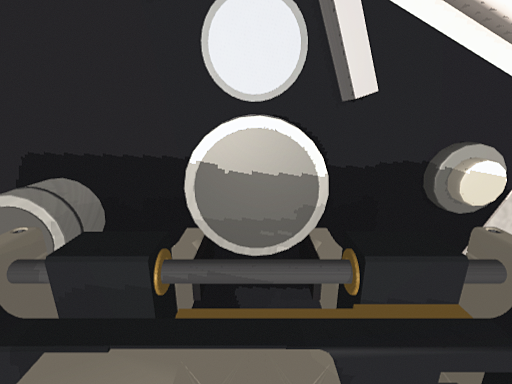

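Call:
{"op": "apply_moves", "data": {
  "plan": [
    [93,[0,-0.12,0],0],
    [93,[0,-0.12,0],0],
    [93,[0,-0.12,0],0],
    [93,[0,-0.12,0],0],
    [93,[0,-0.12,0],0],
    [93,[0,-0.12,0],0],
    [93,[0,-0.12,0],0],
    [93,[0,-0.12,0],0],
    [93,[0,-0.12,0],0],
    [93,[0,-0.12,0],0],
    [93,[0,-0.1,0],0],
    [93,[0,0,0],0]
  ]
}}

```text
time_s: 8.3
tcp_pos: [0.6243, -0.0844, 0.076]
eef_rot: [-180.0, -0.0, -78.4]
contact_force: [0.1, 0.2, 0.4]
gripper_width: 0.0557
```

```bash
python3 - <<'E'
from h import *
from plant import viewer
import cv2
go([.637,-.081,.075])
a=viewer.capture("wrist")["frame"]
cv2.imwrite("pics/w4.png",a)
E
```

```text
tcp [ 0.6243 -0.0844  0.076 ] rot [-179.97   -0.    -78.41] F [0.12 0.23 0.45] w 0.0557 t 8.3
units [-0.015 -0.263  0.021]
```

View pics/w4.png

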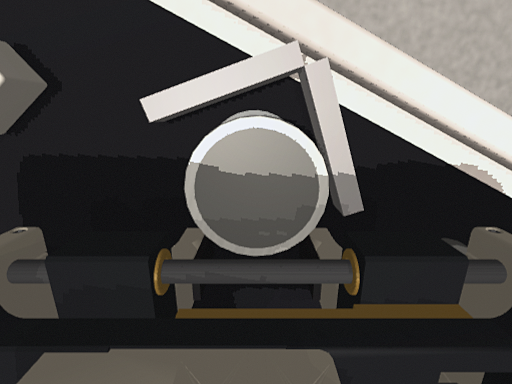

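The cell sits square in the cradle about 13 mm short, with the right bar just alongside. I'll back off, shut the fingers to make a flat pusher, turn it to the V's axis and seat the cell from there.

Call:
{"op": "apply_moves", "data": {
  "plan": [
    [93,[0,0.25,0],0],
    [93,[0,0.35,0],0],
    [255,[0,0,0],0.88],
    [255,[0,0,0],0.88],
    [255,[0,0,0],0.88],
    [255,[0,0,0],0.88],
    [255,[0,0,0],0.82],
    [255,[0,0,0],0]
  ]
}}

```text
time_s: 9.35
tcp_pos: [0.5935, -0.0907, 0.0762]
eef_rot: [-180.0, 0.0, -104.4]
contact_force: [1.1, -0.2, -0.7]
gripper_width: 0.0028
```

```bash
python3 - <<'E'
from h import *
from plant import viewer
import cv2
go([.6024,-.0541,.076])
a=viewer.capture("wrist")["frame"]
cv2.imwrite("pics/w5.png",a)
E
```

```text
tcp [ 0.5935 -0.0907  0.0762] rot [-1.8000e+02  1.0000e-02 -1.0443e+02] F [ 1.13 -0.18 -0.66] w 0.0028 t 9.35
units [-0.752  0.011  0.005]
```

View pics/w5.png

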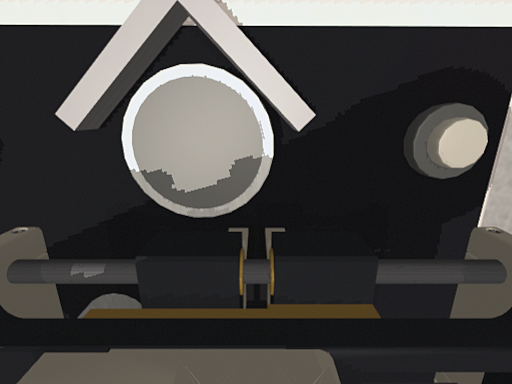

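Call:
{"op": "apply_moves", "data": {
  "plan": [
    [255,[-0.4,0,0],0],
    [255,[-0.35,0,0],0],
    [255,[0,0,0],0]
  ]
}}

```text
time_s: 9.78
tcp_pos: [0.6042, -0.0524, 0.0761]
eef_rot: [-180.0, 0.0, -104.3]
contact_force: [-0.9, 0.2, 0.3]
gripper_width: 0.0004
```

```bash
python3 - <<'E'
from h import *
from plant import viewer
import cv2
go([.627,-.0604,.076])
a=viewer.capture("wrist")["frame"]
cv2.imwrite("pics/w6.png",a)
E
```

```text
tcp [ 0.6042 -0.0524  0.0761] rot [-1.7998e+02  1.0000e-02 -1.0430e+02] F [-0.92  0.2   0.32] w 0.0004 t 9.775
units [ 0.043 -0.481  0.002]
```

View pics/w6.png

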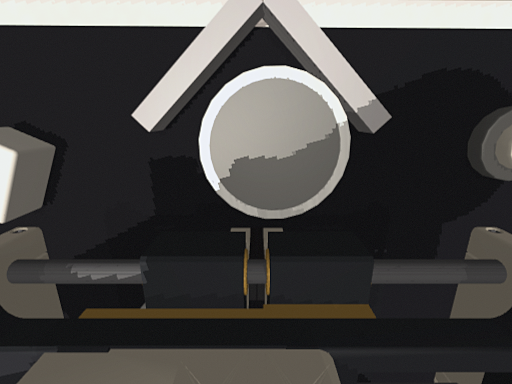

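Call:
{"op": "apply_moves", "data": {
  "plan": [
    [255,[0.06,-0.06,0],0],
    [255,[0.04,-0.06,0],0],
    [255,[0,-0.06,0],0],
    [255,[0,-0.06,0],0],
    [255,[0,-0.06,0],0],
    [255,[0,-0.06,0],0],
    [255,[0,-0.06,0],0],
    [255,[0,0,0],0]
  ]
}}

```text
time_s: 10.82
tcp_pos: [0.6191, -0.0638, 0.0748]
eef_rot: [179.6, -0.1, -104.5]
contact_force: [-11.0, 5.9, 3.2]
gripper_width: 0.0005
```

```bash
python3 - <<'E'
from h import *
from plant import viewer
import cv2
go([.627,-.0604,.076])
a=viewer.capture("wrist")["frame"]
cv2.imwrite("pics/w7.png",a)
E
```

```text
tcp [ 0.6191 -0.0638  0.0748] rot [ 1.7959e+02 -6.0000e-02 -1.0451e+02] F [-11.01   5.87   3.25] w 0.0005 t 10.825
units [-0.105 -0.137 -0.024]
```

View pics/w7.png

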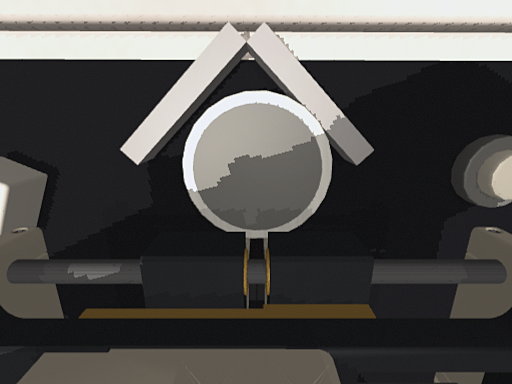

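12 N is already on the tool, but the picture shows the cell (centre column 257) still off the V's axis (248). It touches the right bar and has about 8 mm of gap at the left bar, so friction has jammed it. I'll push it leftward at +26° to the axis so it slides along the right face.

Call:
{"op": "apply_moves", "data": {
  "plan": [
    [255,[0,0.2,0],0],
    [255,[0,0.3,0],0],
    [255,[0,0,0],-0.88],
    [255,[0,0,0],-0.88],
    [255,[0,0,0],-0.88],
    [255,[0,0,0],-0.88],
    [255,[0,0,0],-0.82],
    [255,[0,0,0],0]
  ]
}}

```text
time_s: 11.88
tcp_pos: [0.5983, -0.0579, 0.0764]
eef_rot: [-180.0, -0.0, -78.4]
contact_force: [0.2, -0.1, 0.9]
gripper_width: 0.0006
```

```bash
python3 - <<'E'
from h import *
from plant import viewer
import cv2
go([.608,-.088,.076])
a=viewer.capture("wrist")["frame"]
cv2.imwrite("pics/w8.png",a)
E
```

```text
tcp [ 0.5983 -0.0579  0.0764] rot [-1.7996e+02 -1.0000e-02 -7.8440e+01] F [ 0.23 -0.09  0.87] w 0.0006 t 11.875
units [ 0.628 -0.07   0.007]
```

View pics/w8.png

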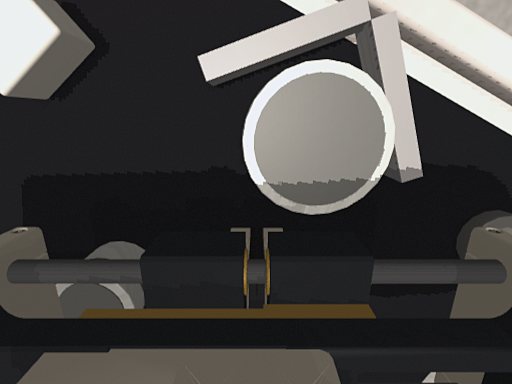

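Call:
{"op": "apply_moves", "data": {
  "plan": [
    [255,[0.35,0,0],0],
    [255,[0.33,0,0],0],
    [255,[0,0,0],0],
    [255,[0,-0.06,0],0],
    [255,[0,-0.06,0],0],
    [255,[0,-0.06,0],0],
    [255,[0,-0.05,0],0],
    [255,[0,-0.05,0],0],
    [255,[0,-0.05,0],0],
    [255,[0,0,0],0]
  ]
}}

```text
time_s: 13.18
tcp_pos: [0.6213, -0.088, 0.0758]
eef_rot: [180.0, 0.0, -78.4]
contact_force: [-2.1, -0.6, 1.4]
gripper_width: 0.0005
```

```bash
python3 - <<'E'
from h import *
from plant import viewer
import cv2
go([.6265,-.083,.076])
a=viewer.capture("wrist")["frame"]
cv2.imwrite("pics/w9.png",a)
E
```

```text
tcp [ 0.6213 -0.088   0.0758] rot [ 1.7997e+02  1.0000e-02 -7.8410e+01] F [-2.09 -0.6   1.41] w 0.0005 t 13.175
units [-0.076 -0.121 -0.003]
```

View pics/w9.png

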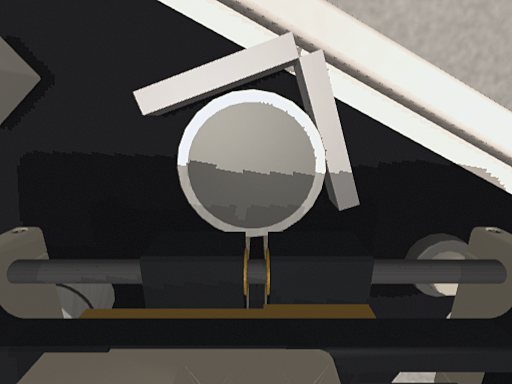

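Call:
{"op": "apply_moves", "data": {
  "plan": [
    [255,[0,-0.04,0],0],
    [255,[0,-0.04,0],0],
    [255,[0,-0.04,0],0],
    [255,[0,0,0],0]
  ]
}}

```text
time_s: 13.72
tcp_pos: [0.6256, -0.0873, 0.0757]
eef_rot: [179.8, 0.0, -78.4]
contact_force: [-6.6, -0.8, 2.7]
gripper_width: 0.0001
```

Call:
{"op": "apply_moves", "data": {
  "plan": [
    [255,[0,-0.03,0],0],
    [255,[0,0,0],0]
  ]
}}

```text
time_s: 13.98
tcp_pos: [0.6257, -0.0873, 0.0755]
eef_rot: [179.6, 0.0, -78.5]
contact_force: [-10.5, -0.4, 4.7]
gripper_width: 0.0004
```

```bash
python3 - <<'E'
from h import *
from plant import viewer
import cv2
go([.6265,-.083,.076])
a=viewer.capture("wrist")["frame"]
cv2.imwrite("pics/w10.png",a)
E
```

```text
tcp [ 0.6257 -0.0873  0.0755] rot [ 1.7965e+02  3.0000e-02 -7.8450e+01] F [-10.51  -0.44   4.74] w 0.0004 t 13.975
units [-0.081 -0.033 -0.01 ]
```

View pics/w10.png

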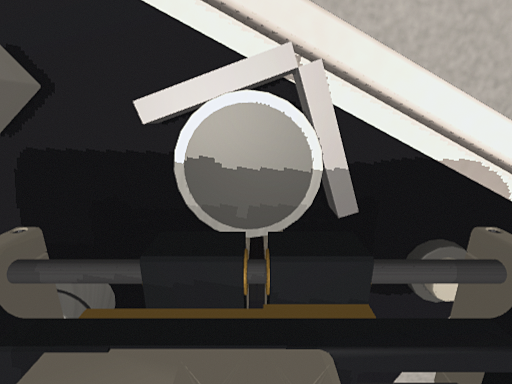

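Call:
{"op": "apply_moves", "data": {
  "plan": [
    [255,[0,0.2,0],0],
    [255,[0,0.5,0],0],
    [255,[0,0.5,-0.4],0],
    [255,[0,0,-0.8],0],
    [255,[0,0,-0.8],0],
    [255,[0,0,0],0]
  ]
}}

```text
time_s: 14.78
tcp_pos: [0.5729, -0.0986, 0.1804]
eef_rot: [-179.5, -0.1, -78.4]
contact_force: [-0.6, 0.4, -0.3]
gripper_width: 0.0003
```

```bash
python3 - <<'E'
from h import *
from plant import viewer,get_state
import cv2
go([.6275,-.2153,.14])
s=get_state()
d=viewer.capture("wrist")
np.savez("wr.npz",tcp=s["tcp_pos"],rot=s["eef_rot"],**d)
cv2.imwrite("pics/w11.png",d["frame"])
b=viewer.capture("top")["frame"];c=viewer.capture("side")["frame"]
cv2.imwrite("pics/t11.png",cv2.resize(b[90:230,190:355],None,fx=4.2,fy=4.2,interpolation=cv2.INTER_CUBIC))
cv2.imwrite("pics/s11.png",cv2.resize(c[155:280,225:355],None,fx=4.6,fy=4.6,interpolation=cv2.INTER_CUBIC))
E
```

```text
tcp [ 0.5729 -0.0986  0.1804] rot [-1.7949e+02 -8.0000e-02 -7.8380e+01] F [-0.65  0.45 -0.31] w 0.0003 t 14.775
units [ 2.507 -0.599  0.808]
```

View pics/w11.png

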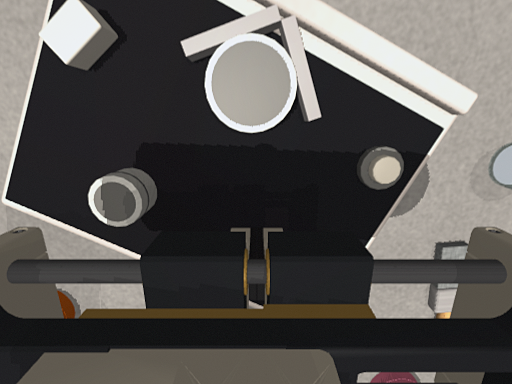

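View pics/t11.png

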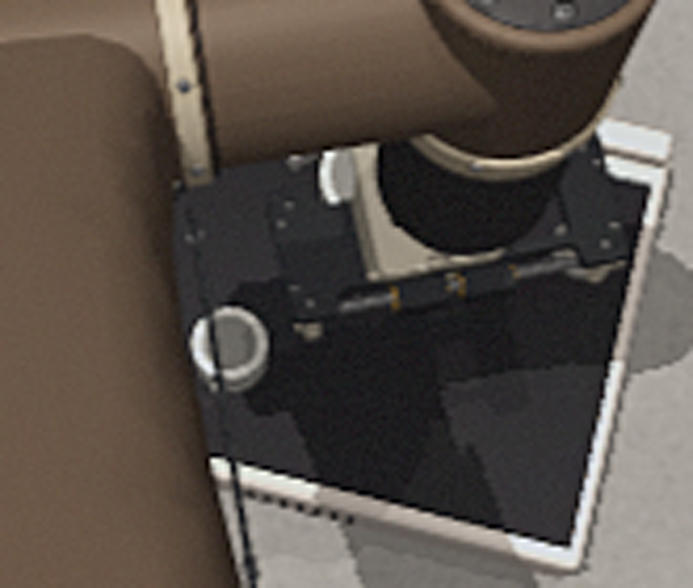

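View pics/s11.png

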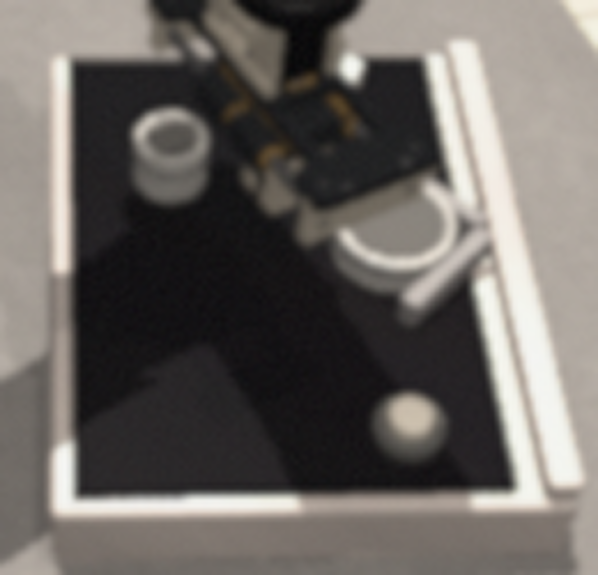

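```bash
python3 - <<'E'
import cv2
im=cv2.imread("pics/w11.png")[0:140,170:330]
cv2.imwrite("pics/w11c.png",cv2.resize(im,None,fx=4.25,fy=4.25,interpolation=cv2.INTER_CUBIC))
E
```

```text
(no output)
```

View pics/w11c.png

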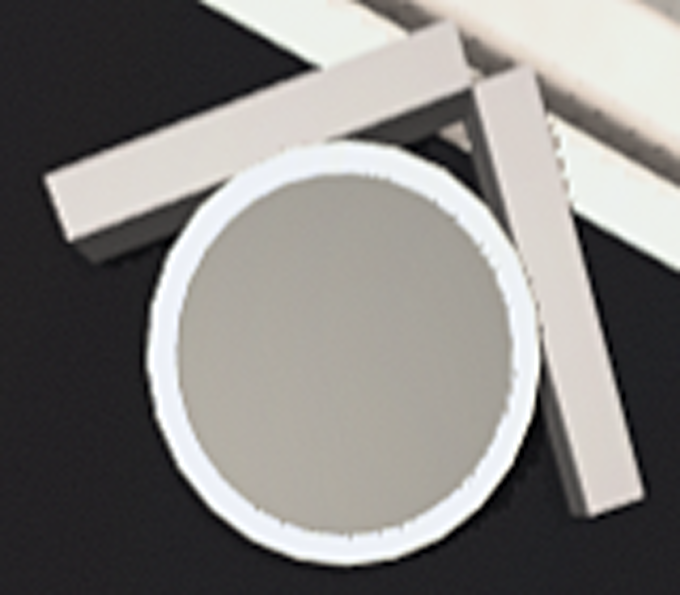

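```bash
cat >> h.py <<'E'
def wbp(f,u,v,z):
    from scipy.spatial.transform import Rotation as Ro
    d=np.load(f);T=np.eye(4);T[:3,:3]=Ro.from_euler("xyz",d["rot"],degrees=True).as_matrix();T[:3,3]=d["tcp"]
    M=T@d["mount"];c=M[:3,3];r_=M[:3,:3]@np.linalg.solve(d["K"],[u,v,1])
    return (c+r_*(z-c[2])/r_[2])[:2]
E
python3 - <<'E'
from h import *
f="wr.npz";w=lambda x,y:(170+(x+.5)/4.25-.5,(y+.5)/4.25-.5)
pts=[wbp(f,*w(*p),.094) for p in [(148,353),(540,353),(343,140),(343,566),(205,205),(480,203),(480,504),(205,503)]]
P=np.array(pts);A=np.c_[2*P,np.ones(len(P))];x=np.linalg.lstsq(A,(P**2).sum(1),rcond=None)[0]
c=x[:2];print("cell",c,"r",np.sqrt(x[2]+c@c))
for a,b in [((72,240),(470,90)),((583,517),(473,88))]:
    a=wbp(f,*w(*a),.088);b=wbp(f,*w(*b),.088);t=(b-a)/np.linalg.norm(b-a);v=c-a
    print(np.degrees(np.arctan2(t[1],t[0])),np.linalg.norm(b-a),"dist",abs(t[0]*v[1]-t[1]*v[0]))
print("key",wbp(f,386,169,.087))
E
```

```text
cell [ 0.67265585 -0.07317664] r 0.0395193307852641
-59.97825840198934 0.08357703284526097 dist 0.03974628639427258
29.324901053247114 0.08429057726482093 dist 0.03948307181495213
key [ 0.62628674 -0.21501683]
```

The cell is home: its centre is 39.7 and 39.5 mm from the two stop faces, against a measured radius of 39.5 mm. Next I go over the key at (0.6268, -0.2151).

Call:
{"op": "apply_moves", "data": {
  "plan": [
    [255,[0.6,-0.1,0],0],
    [255,[0.65,-0.2,0],0],
    [255,[0.65,-0.2,0],0],
    [255,[0.6,-0.1,0],0],
    [255,[0,0,0.5],0],
    [255,[0,0,0.4],0],
    [255,[0,0,0],0]
  ]
}}

```text
time_s: 15.8
tcp_pos: [0.6229, -0.215, 0.128]
eef_rot: [179.7, 0.1, -78.4]
contact_force: [-0.1, -0.1, -0.0]
gripper_width: 0.0007
```

```bash
python3 - <<'E'
from h import *
from plant import viewer,get_state
import cv2
go([.6268,-.2151,.092])
d=viewer.capture("wrist");cv2.imwrite("pics/w12.png",d["frame"])
b=viewer.capture("top")["frame"];c=viewer.capture("side")["frame"]
t=cv2.resize(b[90:230,190:355],None,fx=2.4,fy=2.4,interpolation=cv2.INTER_CUBIC)
s=cv2.resize(c[155:280,225:355],None,fx=2.4,fy=2.4,interpolation=cv2.INTER_CUBIC)
o=np.zeros((336,t.shape[1]+s.shape[1],3),np.uint8);o[:t.shape[0],:t.shape[1]]=t;o[:s.shape[0],t.shape[1]:]=s
cv2.imwrite("pics/ts12.png",o)
E
```

```text
tcp [ 0.6229 -0.215   0.128 ] rot [ 1.7971e+02  9.0000e-02 -7.8440e+01] F [-0.14 -0.08 -0.  ] w 0.0007 t 15.8
units [ 0.018 -0.075  0.72 ]
```

View pics/w12.png

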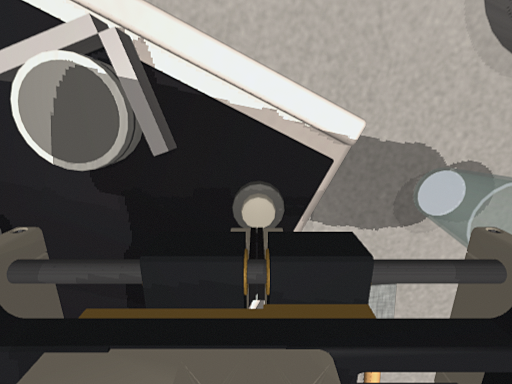

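View pics/ts12.png

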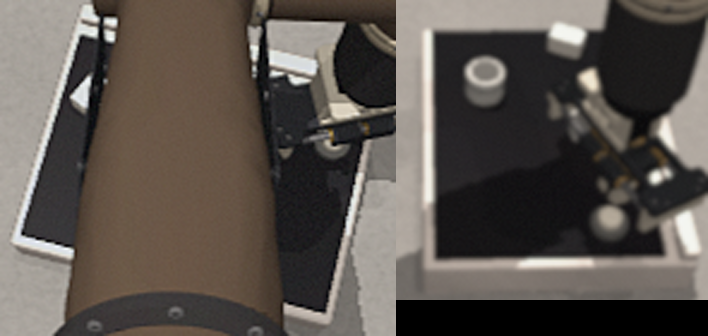

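Call:
{"op": "apply_moves", "data": {
  "plan": [
    [255,[0,-0.08,0.4],0],
    [255,[0,0,0.3],0],
    [255,[0,0,0],0]
  ]
}}

```text
time_s: 16.32
tcp_pos: [0.6273, -0.214, 0.0941]
eef_rot: [179.8, 0.1, -78.4]
contact_force: [0.1, 0.3, -0.7]
gripper_width: 0.0009
```

Call:
{"op": "apply_moves", "data": {
  "plan": [
    [255,[0,0,0.04],0],
    [255,[0,0,0.04],0],
    [255,[0,0,0],0]
  ]
}}

```text
time_s: 16.7
tcp_pos: [0.6286, -0.2142, 0.0923]
eef_rot: [-180.0, -0.0, -78.4]
contact_force: [0.6, -0.3, -0.4]
gripper_width: 0.0003
```

Call:
{"op": "apply_moves", "data": {
  "plan": [
    [255,[0,0,0.04],0],
    [255,[0,0,0.04],0],
    [255,[0,0,0],0]
  ]
}}

```text
time_s: 17.08
tcp_pos: [0.6286, -0.2142, 0.0881]
eef_rot: [-180.0, -0.0, -78.4]
contact_force: [-0.1, -0.5, 2.0]
gripper_width: 0.0008
```

Call:
{"op": "apply_moves", "data": {
  "plan": [
    [255,[0,0,0.03],0],
    [255,[0,0,0.03],0],
    [255,[0,0,0],0]
  ]
}}

```text
time_s: 17.45
tcp_pos: [0.6286, -0.2142, 0.0851]
eef_rot: [-180.0, -0.0, -78.4]
contact_force: [-0.2, -0.2, 1.8]
gripper_width: 0.0006
```

Call:
{"op": "apply_moves", "data": {
  "plan": [
    [255,[0,0,0.03],0],
    [255,[0,0,0.03],0],
    [255,[0,0,0],0]
  ]
}}

```text
time_s: 17.82
tcp_pos: [0.6286, -0.2143, 0.0824]
eef_rot: [-180.0, -0.0, -78.4]
contact_force: [-1.3, 0.6, 4.2]
gripper_width: 0.0001
```

Call:
{"op": "apply_moves", "data": {
  "plan": [
    [255,[0,0,0.03],0],
    [255,[0,0,0.03],0],
    [255,[0,0,0],0]
  ]
}}

```text
time_s: 18.2
tcp_pos: [0.6288, -0.2143, 0.082]
eef_rot: [-179.9, -0.1, -78.4]
contact_force: [-7.5, 4.5, 22.0]
gripper_width: 0.0001
```

Call:
{"op": "apply_moves", "data": {
  "plan": [
    [255,[0,0,0.03],0],
    [255,[0,0,0.03],0],
    [255,[0,0,0],0],
    [255,[0,0,0],0]
  ]
}}

```text
time_s: 18.7
tcp_pos: [0.6289, -0.2144, 0.0816]
eef_rot: [-179.9, -0.1, -78.3]
contact_force: [-14.4, 7.6, 38.2]
gripper_width: 0.0007
```

The tool bottomed at z = 0.082, about 6 mm below first contact. The force rose to 4 N over the spring travel and then went stiff. Now lift and check.

Call:
{"op": "apply_moves", "data": {
  "plan": [
    [255,[0,0,-0.15],0],
    [255,[0,0,-0.3],0],
    [255,[0,0,-0.7],0],
    [255,[0,0,-0.9],0],
    [255,[0,0,-0.8],0],
    [255,[-0.3,0.8,0],0],
    [255,[-0.6,0.8,0],0],
    [255,[-0.6,0.6,0],0],
    [255,[-0.5,0,0],0],
    [255,[0,0,0],0],
    [255,[0,0,0],0]
  ]
}}

```text
time_s: 20.08
tcp_pos: [0.501, -0.1385, 0.2187]
eef_rot: [-180.0, -0.0, -78.4]
contact_force: [0.2, -0.6, -0.5]
gripper_width: 0.0007
```

```bash
python3 - <<'E'
from h import *
from plant import viewer,get_state
import cv2
go([.6268,-.2151,.092])
s=get_state()
d=viewer.capture("wrist");np.savez("wr2.npz",tcp=s["tcp_pos"],rot=s["eef_rot"],**d);cv2.imwrite("pics/w13.png",d["frame"])
c=viewer.capture("side")["frame"]
cv2.imwrite("pics/s13.png",cv2.resize(c,(800,600)))
E
```

```text
tcp [ 0.501  -0.1385  0.2187] rot [-180.     -0.    -78.39] F [ 0.23 -0.62 -0.54] w 0.0007 t 20.075
units [ 2.008 -2.156  2.533]
```

View pics/w13.png

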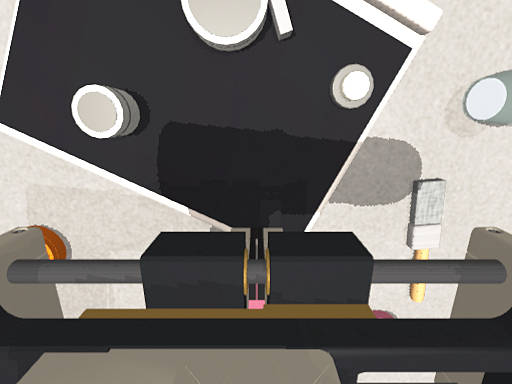

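View pics/s13.png

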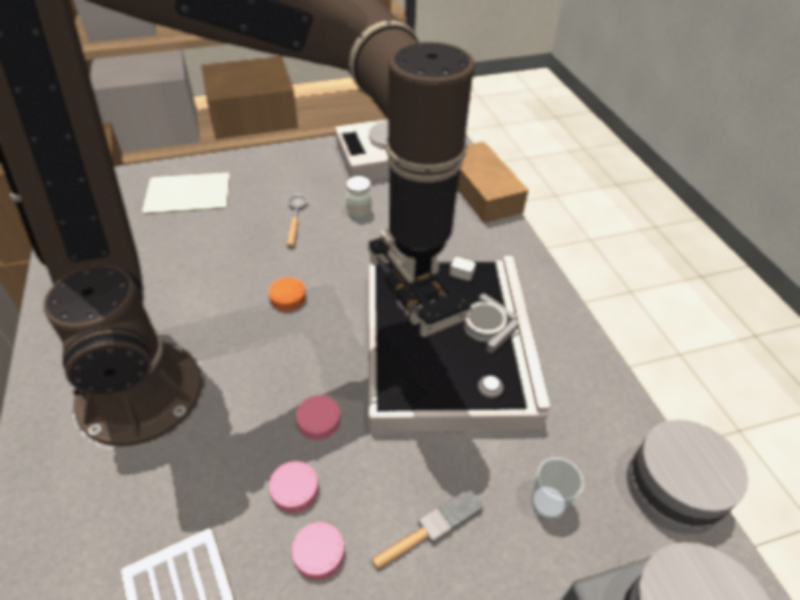

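```bash
python3 - <<'E'
from h import *
import cv2
print("small",wbp("wr2.npz",100,110,.106),"key",wbp("wr2.npz",355,85,.088))
im=cv2.imread("pics/s13.png")[270:410,430:560]
cv2.imwrite("pics/s13c.png",cv2.resize(im,None,fx=4,fy=4,interpolation=cv2.INTER_CUBIC))
E
```

```text
small [0.55114274 0.02650421] key [ 0.62557317 -0.21454531]
```

View pics/s13c.png

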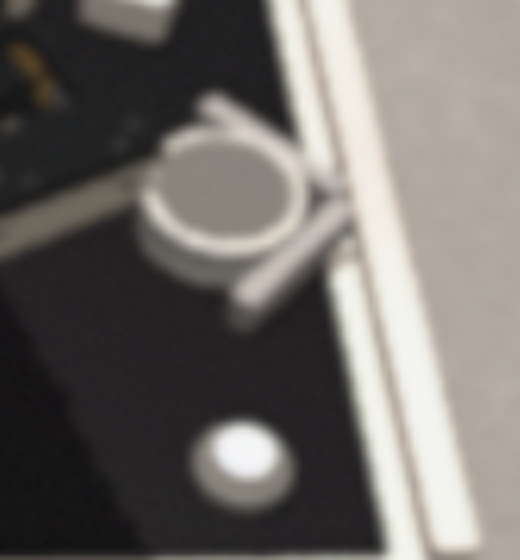

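```bash
python3 - <<'E'
from h import *
print(bp("side",(486.5)/1.5625-.5,(317.5)/1.5625-.5,.094))
from plant import close_job
print(close_job())
E
```

```text
[ 0.67554122 -0.07355885  0.094     ]
the job is handed in; nothing more can be done
None
```

The sample cell is home in the V stop, the start key was pressed fully down and let go, and the job is handed in at about 20 s. I have no verdict.

- **Pushing:** I pushed the cell along the deck with the half-open fingers used as a cradle, then used the shut fingers to seat it. The first seating push, along the V's axis, jammed against the right bar at about 12 N. It left an 8 mm gap at the left bar. I backed off and pushed at 26° to the axis, which slid the cell home.
- **Cell home before the press:** its centre measured 39.7 and 39.5 mm from the two stop faces, against a measured radius of 39.5 mm.
- **Key press:** the key went down about 6 mm to a hard stop. I pressed on to 38 N before lifting, though full travel takes only about 4 N.
- **Last check, after the press:**
  - The cell read (0.6755, -0.0736), against a seat estimate of (0.675, -0.073).
  - The key looked up again, the small cell was within 2 mm of its start, and the tool was clear of everything.
  - The check block, brush, jar, beaker and spoon looked unmoved in the pictures, but I did not measure them.
  - The arm hid the bottle in the last picture.
- **Disagreement:** the wrist camera and the side camera differ by 3 mm in x on the cell (0.6727 before the press and 0.6755 after). That is roughly what their calibration allows.

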